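Load a sample jar into a turbidity meter's wheel and click it round to the reading head

ROBOT

A 6-joint arm with a two-finger parallel gripper is mounted at the origin on the work surface. World frame = base frame: x ahead of the robot, y to its left, z up, the work surface at z = 0. Lengths are in m, angles in rad, forces in N, time in s.
With the tool pointing down it reaches from about 0.25 to 0.725 m from the base axis. Payload 4 kg.
Tool frame: the origin (TCP) lies on the centre line of the jaws, within the pads' length; the fingertips stand 14 mm ahead of it and the grasp point (between the pads) lies 5 mm behind it; z points along the fingers, x is the direction in which the jaws open and shut, and the axes are right-handed (so a half turn about z gives the same grasp; the last joint's range is limited). The gripper opens to 85 mm and grips with 20 to 120 N. Pads are 22 mm wide; open, the fingers measure 114 mm over their backs; the gripper's body (76 mm by 85 mm) begins 54 mm behind the grasp point. The pads swing forward as they close: fully open they stand 13 mm farther back than shut.
Start: joints at [-1.174, 0.241, 0.005, 1.335, 0, 1.571], TCP at [0.193, -0.461, 0.245] pointing down, gripper open.
Joint ranges: [-2.72, 2.72], [-1.05, 1.87], [-1.09, 1.28], [-1.99, 2.15], [-1.42, 1.44], [-3.14, 3.14]. Speed limits (rad/s): [2.79, 2.79, 3.14, 3.14, 3.14, 3.14].

INTERFACE

Orientations are given as a unit quaternion [x, y, z, w].
In Python, from workcell import get_obs, optics, ticket gives the robot as it stands.
- The arm moves only by the shell command python3 -m inch 'ROWS'. ROWS is JSON, a list that holds one entry, the list of rows, each a list of 5 numbers: the finger opening in cm, from 0 to 8.54, then the shift along the tool's x, y, z in cm, then the turn about the tool's z in degrees. In form: [[[fingers, dx, dy, dz, roll], ...]]. A call has exactly 5 rows; each row is the pose to reach, as a shift and turn from the pose measured when the call began, along the tool's axes at that moment; what a row does not reach only later rows make up. A row lasts 1/8 s, in which the tool goes at most 62.5 mm and 10.7 degrees, less where a joint would pass 70% of its speed; a pose out of reach is approached as far as the arm can. A call with a gripper value outside its range is refused whole. The fingers move at their own pace and stop on an object; the grip force is fixed at half the most. Time passes only in rows, so rows that repeat a pose let the fingers close, or fill a call up. It gives the time, the measured TCP pose, the force and the opening at its end, in the units of the state.
- get_obs(): the state, without advancing time (a new reading comes with each control period).
- optics.camera(name): name is "scene" or "top" or "wrist"; returns (picture, depth): 420x560x3 uint8, red, green, blue; 420x560 float32, m along the optical axis (not along the pixel's ray), 0 where there is no reading.
- optics.camera_info(name): a dict with "vfov" (degrees; the focal length in pixels is half the picture's height over the tangent of half this angle, whatever the lens; pixels are square), "cx", "cy" (the principal point, pixels), "R" (3x3) and "t" (3): a world point X has camera coordinates R X + t. Camera axes: x right, y down, z forward; pixel columns grow to the right and rows downward; lengths in m; the calibration is good to about 2 mm. A picture is of the moment at which its call begins: read the wrist's pose just before it. camera_info takes no time and is no camera call; for the wrist camera it gives the pose at the moment of the call.
- ticket.job_done(): hands the job in, once; it reports no verdict.
The state is a dict: "clock": time; "joint_pos": joint angles; "joint_vel": joint speeds; "tau": joint torques, N m; "eef_pos": TCP position; "tool_rot": TCP orientation; "ft_force": force on the tool from outside, world axes, zero at the start; "ft_torque": the same for the moment, N m; "grip_width": finger opening in m.
Only numpy, scipy, OpenCV 4.12 (cv2) and the standard library are available. Lean on these libraries where they do the work, as an engineer would, in place of code of your own. Each camera call takes 0.05 s, during which the arm holds its last target.

TASK

Take the capped sample jar that is standing on the bench and set it down, upright and fully home, in the empty pocket of the turbidity meter's sample wheel that is at the loading lip; do not drop it in. Once it stands there on its own, turn the wheel one click counter-clockwise (seen from above) so that this jar comes to rest in front of the reading head. Keep the three jars already in the wheel seated, and leave the other glassware on the bench where it is.

Things in the scene. Friction and masses are not known exactly. Their poses are not given: they have to be found in the camera images.
- jar: the sample jar to load: a straight clear glass cylinder 44 mm in diameter with a ribbed flat white screw cap (47 mm in diameter, the top 24 mm), 95 mm tall in all, about 0.13 kg. Alone of its kind on the bench top; three like it are in the wheel. Origin at the centre of its underside, z up along its axis.
- meter: turbidity meter, fixed: round off-white base 310 mm across, 38 mm high, under the sample wheel. Origin on the wheel's axis at bench level, z up. Its loading lip (70 mm wide, dark diamond mark) lies along its -x, up to 185 mm out. Its reading head (box 110 wide, 90 deep, 130 mm tall) lies 60 degrees further counter-clockwise seen from above, 154 to 244 mm out; a lens reaches in to 135 mm, 107 mm up
- load_spot (a point): fixed point of the meter at the loading lip, 105 mm from the wheel's axis and 48 mm above the bench, the height of the pocket floors. The pocket over it is the one to load. At the start this pocket and the two clockwise of it are empty; the other three hold jars
- reading_spot (a point): fixed point of the meter before the reading head: 105 mm from the axis, 48 mm above the bench, 60 degrees counter-clockwise (seen from above) from load_spot. A seated jar's underside is centred here when it is being read.
- loading_pocket (a point): floor centre of the empty pocket that starts at the loading lip; turns with the wheel. The wheel is a grey metal drum 290 mm across, deck 88 mm above the bench, six round pockets 60 degrees apart, centres 105 mm from the axis. Pocket: flat floor 48 mm above the bench, 48 mm in diameter, flaring in its top 7 mm to 56 mm; a seated jar stands 55 mm out of it, cap top 143 mm above the bench
- knob (a point): middle of the wheel's turning knob, on the axis, 150 mm above the bench: a black upright bar 80 mm long, 24 mm wide, 34 mm high (top 167 mm above the bench) on a round neck 36 to 44 mm thick. The bar lies along this point's x axis, in line with loading_pocket (on its -x side); it turns with the wheel
- wheel (a joint): angle of the sample wheel in rad, 0 at the start, growing counter-clockwise seen from above; it turns both ways. A detent holds it at every 60 degrees (1.047 rad): it takes about 0.15 N m at most to turn it over the hump half-way, after which it draws itself into the next rest place, within about 2 degrees
- seated_jar_a: a jar like the one to load, in the wheel pocket before the reading head at the start. Origin at the centre of its underside.
- seated_jar_b: a like jar in the next pocket counter-clockwise of seated_jar_a.
- seated_jar_c: a like jar in the next pocket counter-clockwise of seated_jar_b.
- dropper_bottle: bystander: clear round bottle 58 mm in diameter with a white collar and a red rubber dropper bulb, 140 mm tall; origin at the centre of its underside.
- stoppered_bottle: bystander: clear round bottle 64 mm in diameter with a narrow neck and a flat glass stopper, 116 mm tall; origin at the centre of its underside.
- beaker_a: bystander: open glass beaker, 66 mm across its rim, 85 mm tall; origin at the centre of its underside.
- beaker_b: bystander: open glass beaker, 58 mm across its rim, 72 mm tall; origin at the centre of its underside.

How it is judged:
By the outcome, as a careful person would: the job done as asked, in the order asked, and still so for the second after the job is handed in, with the robot touching nothing.
It also fails if it takes over 59 s, if anything falls off the work surface, if the arm or the gripper's body presses on something with over 40 N, if the wrist force passes 120 N, or if a joint passes its speed limit or range.

## Working session

There is one attempt and no reset: what is moved stays moved. The work goes in short steps, Python scripts to look and compute and a shell command to move; the robot and the scene stay as the last step left them, time stands still between calls to the robot, and variables do not carry over. Pictures are saved under pics/ and viewed, and the job is handed in when it is done.

```bash
ls; mkdir -p pics; python3 - <<'E'
from workcell import get_obs, optics
import cv2,numpy as np
o=get_obs();print({k:np.round(v,3).tolist() for k,v in o.items()})
for n in ("scene","top"):
    p,d=optics.camera(n);i=optics.camera_info(n);print(n,i)
    cv2.imwrite(f"pics/{n}0.png",p[:,:,::-1]);np.savez(f"pics/{n}0.npz",p=p,d=d,R=i["R"],t=i["t"],vfov=i["vfov"],cx=i["cx"],cy=i["cy"])
E
```

```text
pics
{'clock': 0.0, 'joint_pos': [-1.174, 0.241, 0.004, 1.335, 0.0, 1.571], 'joint_vel': [-0.001, 0.001, 0.001, 0.0, -0.001, -0.0], 'tau': [0.0, -37.233, 25.24, 0.017, 0.0, 0.0], 'eef_pos': [0.193, -0.461, 0.244], 'tool_rot': [0.833, -0.554, -0.001, -0.001], 'ft_force': [0.731, -0.594, 1.673], 'ft_torque': [-0.035, 0.021, -0.037], 'grip_width': 0.085}
scene {'vfov': 42.851327880545554, 'cx': 281.1284028377403, 'cy': 223.21125684738644, 'R': array([[ 0.139942  ,  0.99014252,  0.0058336 ],
       [ 0.64366531, -0.08649252, -0.76040385],
       [-0.75240362,  0.11016732, -0.64942433]]), 't': array([-0.17865184, -0.26660836,  1.60213933])}
top {'vfov': 57.543917223415306, 'cx': 275.58003498696655, 'cy': 211.1123076459285, 'R': array([[-0.00324969, -0.99972851, -0.02307247],
       [-0.98948796,  0.00655051, -0.14446683],
       [ 0.14457875,  0.02236046, -0.98924062]]), 't': array([0.12528022, 0.59720164, 0.85356757])}
```

View pics/scene0.png

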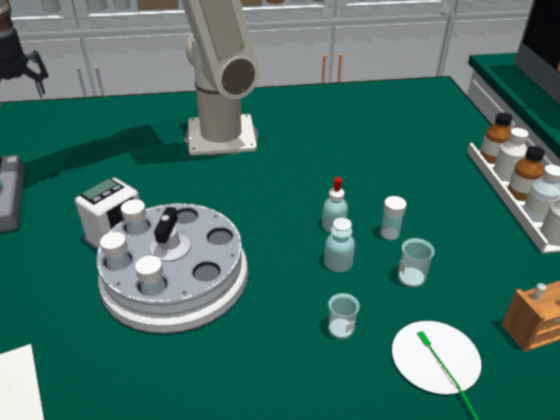

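View pics/top0.png

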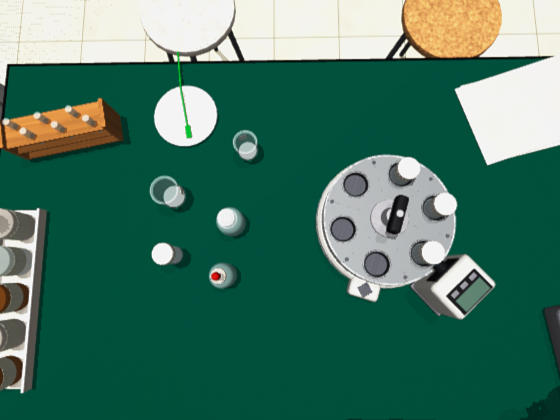

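The top view shows the jar cap at about (162,254), the loading pocket at (376,263), the lip at (365,289), the knob at (398,214) and the three seated caps at (409,169), (444,205) and (432,253). Next I'll measure these.

```bash
cat > h.py <<'E'
import numpy as np,cv2
def load(f):
    z=np.load(f);return {k:z[k] for k in z}
def snap(name,tag):
    from workcell import optics
    i=optics.camera_info(name);p,d=optics.camera(name)
    c=dict(p=p,d=d,**{k:np.array(i[k]) for k in("R","t","vfov","cx","cy")})
    cv2.imwrite(f"pics/{tag}.png",p[:,:,::-1]);np.savez(f"pics/{tag}.npz",**c);return c
def ray(c,u,v):
    f=c["p"].shape[0]/2/np.tan(np.radians(c["vfov"])/2)
    r=np.array([(u-c["cx"])/f,(v-c["cy"])/f,1.0])
    return -c["R"].T@c["t"],c["R"].T@r
def onplane(c,u,v,z):
    o,d=ray(c,u,v);return o+d*(z-o[2])/d[2]
def atdepth(c,u,v):
    o,d=ray(c,u,v);return o+d*c["d"][int(round(v)),int(round(u))]
def proj(c,X):
    f=c["p"].shape[0]/2/np.tan(np.radians(c["vfov"])/2)
    q=c["R"]@np.asarray(X)+c["t"];return q[0]/q[2]*f+c["cx"],q[1]/q[2]*f+c["cy"]
def cloud(c):
    h,w=c["d"].shape;f=h/2/np.tan(np.radians(c["vfov"])/2)
    u,v=np.meshgrid(np.arange(w),np.arange(h));z=c["d"]
    P=np.stack([(u-c["cx"])/f*z,(v-c["cy"])/f*z,z],-1)
    return (P-c["t"])@c["R"]
E
python3 - <<'E'
from h import *
for n in("top","scene"):
    c=load(f"pics/{n}0.npz");P=cloud(c);hsv=cv2.cvtColor(c["p"],cv2.COLOR_RGB2HSV)
    m=((hsv[...,1]<40)&(hsv[...,2]>190)).astype(np.uint8)
    k,l,s,ce=cv2.connectedComponentsWithStats(m)
    print(n)
    for i in range(1,k):
        if 80<s[i,4]<1500:
            u,v=ce[i];q=P[l==i];q=q[c["d"][l==i]>0]
            print(s[i].tolist(),ce[i].round(1),"z med/95%",np.round([np.median(q[:,2]),np.percentile(q[:,2],95)],3) if len(q) else None,"z.095:",onplane(c,u,v,.095)[:2].round(3),"z.143:",onplane(c,u,v,.143)[:2].round(3))
    # deck points
    D=(abs(P[...,2]-.088)<.004)&(c["d"]>0)&(P[...,0]>.2)
    q=P[D];print("deck n",D.sum(),q.min(0).round(3),q.max(0).round(3))
    mm=D.astype(np.uint8)*255
    cv2.imwrite(f"pics/{n}_deck.png",mm)
    K=(P[...,2]>.155)&(c["d"]>0)&(P[...,2]<.175)&(c["p"].max(-1)<80)
    q=P[K];print("knob",K.sum(),q.mean(0).round(3) if len(q) else 0)
E
```

```text
top
[197, 36, 41, 25, 490] [220.   52.6] z med/95% [-0.748 -0.74 ] z.095: [0.971 0.252] z.143: [0.942 0.243]
[404, 46, 20, 12, 133] [412.4  53.3] z med/95% [-0.749 -0.665] z.095: [ 0.961 -0.2  ] z.143: [ 0.933 -0.183]
[239, 143, 17, 12, 150] [246.8 148.4] z med/95% [0.006 0.074] z.095: [0.735 0.186] z.143: [0.72  0.181]
[164, 186, 15, 18, 190] [170.8 194.3] z med/95% [0.006 0.086] z.095: [0.63  0.356] z.143: [0.621 0.342]
[422, 192, 35, 72, 915] [439.9 229.2] z med/95% [0.143 0.146] z.095: [ 0.548 -0.237] z.143: [ 0.544 -0.217]
[371, 199, 22, 36, 352] [379.7 215.1] z med/95% [0.098 0.103] z.095: [ 0.58  -0.108] z.143: [ 0.574 -0.096]
[0, 209, 13, 20, 99] [  6.6 216.4] z med/95% [0.097 0.104] z.095: [0.582 0.726] z.143: [0.576 0.691]
[0, 208, 39, 185, 1451] [ 21.2 296. ] z med/95% [0.01  0.037] z.095: [0.407 0.676] z.143: [0.411 0.644]
[217, 209, 20, 20, 309] [226.4 218.1] z med/95% [0.115 0.118] z.095: [0.575 0.23 ] z.143: [0.569 0.223]
[152, 243, 21, 22, 349] [161.8 253.2] z med/95% [0.096 0.098] z.095: [0.499 0.372] z.143: [0.497 0.356]
[432, 255, 63, 64, 1030] [455.9 281.4] z med/
[... 1645 characters left out ...]
 [112.2 239.3] z med/95% [0.141 0.144] z.095: [ 0.545 -0.249] z.143: [ 0.6   -0.234]
[134, 235, 57, 39, 715] [161.2 257.4] z med/95% [0.103 0.143] z.095: [ 0.612 -0.147] z.143: [ 0.663 -0.139]
[104, 243, 142, 82, 1165] [189.6 302.6] z med/95% [0.035 0.085] z.095: [ 0.738 -0.093] z.143: [ 0.781 -0.088]
[400, 268, 24, 17, 293] [411.9 276.1] z med/95% [0.029 0.051] z.095: [0.729 0.331] z.143: [0.772 0.308]
[128, 295, 36, 7, 86] [146.1 298.8] z med/95% [0.087 0.089] z.095: [ 0.719 -0.172] z.143: [ 0.763 -0.162]
[330, 319, 21, 18, 258] [339.4 327.1] z med/95% [0.032 0.055] z.095: [0.83  0.165] z.143: [0.867 0.153]
deck n 8057 [ 0.209 -0.331  0.084] [0.862 0.774 0.092]
knob 636 [0.214 0.362 0.164]
```

View pics/top_deck.png

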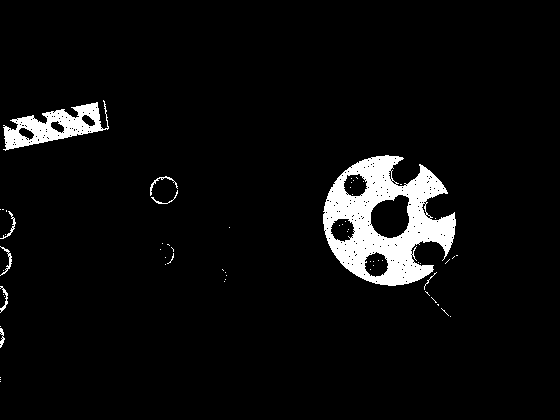

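The depth gives a clean deck disc with three open pockets. I'll fit circles to get the wheel axis and pocket angle.

```bash
python3 - <<'E'
from h import *
from scipy.optimize import least_squares
def circ(q):
    r=least_squares(lambda p:np.hypot(q[:,0]-p[0],q[:,1]-p[1])-p[2],[*q.mean(0)[:2],.05],loss="soft_l1",f_scale=.002).x
    return r
c=load("pics/top0.npz");P=cloud(c);d=c["d"]
D=((abs(P[...,2]-.088)<.005)&(d>0)&(P[...,0]>.3)&(P[...,1]<.05)&(P[...,0]<.8)).astype(np.uint8)
D=cv2.morphologyEx(D,cv2.MORPH_CLOSE,np.ones((3,3)))
ct,h=cv2.findContours(D,cv2.RETR_CCOMP,cv2.CHAIN_APPROX_NONE)
for k,q in enumerate(ct):
    a=cv2.contourArea(q)
    if a<150: continue
    w=np.array([onplane(c,*p,.088) for p in q[:,0,:].astype(float)])
    r=circ(w);print("outer" if h[0][k][3]<0 else "hole",a,r.round(4), q[:,0,:].mean(0).round(0))
for n in("top","scene"):
    c=load(f"pics/{n}0.npz");P=cloud(c);d=c["d"]
    M=((abs(P[...,2]-.143)<.006)&(d>0)&(P[...,0]>.3)&(P[...,1]<.05)&(c["p"].min(-1)>120)&(P[...,0]<.8)).astype(np.uint8)
    k,l,s,ce=cv2.connectedComponentsWithStats(M)
    for i in range(1,k):
        if s[i,4]>120:
            q=P[l==i];e=cv2.minEnclosingCircle((q[:,:2]*1000).astype(np.float32));print(n,"cap",q[:,:2].mean(0).round(4),np.round(e[0],1),round(e[1],1),ce[i].round(0))
    M=((P[...,2]>.085)&(P[...,2]<.105)&(abs(P[...,0]-.5)<.04)&(abs(P[...,1]-.37)<.04)&(d>0))
    q=P[M&(P[...,2]>.091)];e=cv2.minEnclosingCircle((q[:,:2]*1000).astype(np.float32));print(n,"jar",q.mean(0).round(4),e)
    M=(P[...,2]>.160)&(P[...,2]<.172)&(d>0)&(abs(P[...,0]-.57)<.08)&(abs(P[...,1]+.12)<.08)
    q=P[M];r=cv2.minAreaRect((q[:,:2]*1000).astype(np.float32));print(n,"knob",q.mean(0).round(4),r)
    # bystanders
E
```

```text
outer 11621.0 [ 0.5708 -0.1269  0.1428] [404. 232.]
hole 396.0 [ 0.4742 -0.0975  0.0237] [375. 264.]
hole 354.5 [ 0.5514 -0.0244  0.0231] [342. 230.]
hole 1282.5 [ 0.5762 -0.1319  0.0437] [391. 216.]
hole 328.5 [ 0.6485 -0.0581  0.0228] [354. 185.]
top cap [ 0.6731 -0.1598] [ 673.1 -160.1] 23.9 [408. 168.]
top cap [ 0.5961 -0.2307] [ 596.1 -230.9] 23.8 [445. 204.]
top cap [ 0.4962 -0.1993] [ 495.9 -200.1] 23.8 [433. 252.]
top jar [0.4976 0.3707 0.0959] ((498.04473876953125, 370.81781005859375), 23.88181495666504)
top knob [ 0.5725 -0.1271  0.1669] ((573.1900024414062, -128.232421875), (24.391782760620117, 79.97949981689453), 71.85771179199219)
scene cap [ 0.5023 -0.202 ] [ 500.2 -200.6] 25.3 [133. 207.]
scene cap [ 0.6031 -0.233 ] [ 601.  -234.3] 25.4 [113. 241.]
scene cap [ 0.6797 -0.1623] [ 677.9 -163.1] 24.7 [148. 265.]
scene jar [0.5033 0.3687 0.0933] ((503.1899719238281, 369.00982666015625), 24.22357940673828)
scene knob [ 0.5819 -0.1308  0.1647] ((578.8240966796875, -130.4006805419922), (23.44820785522461, 81.10491943359375), 73.42554473876953)
```

```bash
cat >> h.py <<'E'
from scipy.spatial.transform import Rotation as Ro
def need(x,y,z,psi=None):
    from workcell import get_obs
    o=get_obs();R=Ro.from_quat(o["tool_rot"]).as_matrix();p=np.array(o["eef_pos"])
    cur=np.degrees(np.arctan2(R[1,0],R[0,0]))
    d=R.T@(np.array([x,y,z])-p)*100
    print("t",round(o["clock"],2),"pos",p.round(4),"psi",round(cur,2),"tilt",np.degrees(np.arccos(-R[2,2])).round(2),"grip",round(o["grip_width"],4),"F",np.round(o["ft_force"],1),"j",np.round(o["joint_pos"],2))
    print("need cm",d.round(2),"roll", None if psi is None else round((cur-psi+180)%360-180,1))
E
python3 -c "
from h import *
need(.5,.37,.24,72.6)"
```

```text
t 0.1 pos [ 0.193  -0.4607  0.2445] psi -67.26 tilt 0.1 grip 0.0856 F [ 0.6 -0.3  0.2] j [-1.17  0.24  0.    1.34  0.    1.57]
need cm [-64.75 -60.41   0.57] roll -139.9
```

```bash
python3 -m inch '[[[8.5,-4.4,-4.1,0,-10],[8.5,-8.8,-8.2,0,-20],[8.5,-13.2,-12.3,0,-30],[8.5,-17.6,-16.4,0,-40],[8.5,-22,-20.5,0,-50]]]'; python3 -c "
from h import *
need(.5,.37,.24,72.6)"
```

```text
clock: 0.72
eef_pos: [0.2972, -0.1767, 0.2448]
tool_rot: [0.989, -0.148, -0.0, -0.001]
ft_force: [0.6, -0.4, -0.2]
grip_width: 0.0849
t 0.72 pos [ 0.2972 -0.1767  0.2448] psi -16.98 tilt 0.11 grip 0.0849 F [ 0.6 -0.4 -0.2] j [-0.54 -0.07 -0.34  1.3   0.    1.33]
need cm [  3.43 -58.21   0.57] roll -89.6
```

```bash
python3 -m inch '[[[8.5,0.4,-5.8,0,-10],[8.5,0.7,-11.6,0,-20],[8.5,1,-17.4,0,-30],[8.5,1.4,-23.2,0,-40],[8.5,1.7,-29,0,-50]]]'; python3 -c "
from h import *
need(.5,.37,.24,72.6)"
```

```text
clock: 1.35
eef_pos: [0.3983, 0.0976, 0.2451]
tool_rot: [0.958, 0.287, 0.0, -0.001]
ft_force: [1.4, 0.2, 0.2]
grip_width: 0.0855
t 1.35 pos [0.3983 0.0976 0.2451] psi 33.37 tilt 0.09 grip 0.0855 F [1.4 0.2 0.2] j [ 0.24  0.06 -0.21  1.3   0.    1.23]
need cm [ 23.47 -17.15   0.54] roll -39.2
```

```bash
python3 -m inch '[[[8.5,4.7,-3.4,0,-10],[8.5,9.4,-6.8,0,-20],[8.5,14.1,-10.2,0,-30],[8.5,18.8,-13.6,0.3,-39.2],[8.5,23.5,-17.1,0.5,-39.2]]]'; python3 -c "
from h import *
need(.5,.37,.18,72.6)
snap('wrist','w1')
need(.5,.37,.18,72.6)"
```

```text
clock: 1.98
eef_pos: [0.5008, 0.3714, 0.2397]
tool_rot: [0.806, 0.592, -0.0, -0.001]
ft_force: [0.3, 0.3, 0.9]
grip_width: 0.0854
t 1.98 pos [0.5008 0.3714 0.2397] psi 72.63 tilt 0.07 grip 0.0854 F [0.3 0.3 0.9] j [0.64 0.5  0.36 1.44 0.   0.94]
need cm [-0.16 -0.03  5.97] roll 0.0
t 2.02 pos [0.5021 0.3781 0.2362] psi 72.84 tilt 0.27 grip 0.0848 F [ 4.1  4.7 -0.8] j [0.64 0.51 0.37 1.43 0.   0.94]
need cm [-0.86  0.05  5.62] roll 0.2
```

View pics/w1.png

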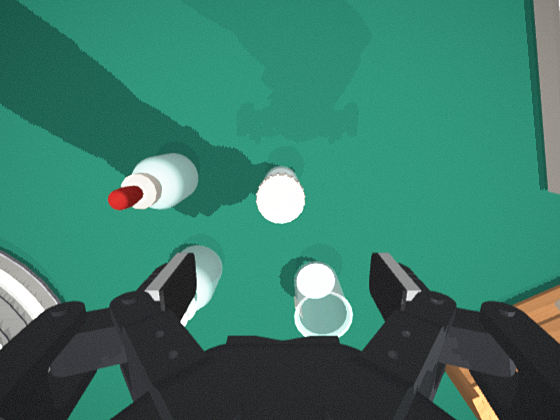

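The cap is at (281,198) in the wrist view, but the arm was still settling. I'll lower partway, let it settle and measure again.

```bash
python3 -m inch '[[[8.5,-0.9,0,1,0],[8.5,-0.9,0,2,0],[8.5,-0.9,0,2.6,0],[8.5,-0.9,0,2.6,0],[8.5,-0.9,0,2.6,0]]]'; python3 - <<'E'
from h import *
need(.5,.37,.18,72.6)
c=snap('wrist','w2')
P=cloud(c);m=((c["p"].min(-1)>225)).astype(np.uint8)
k,l,s,ce=cv2.connectedComponentsWithStats(m)
for i in range(1,k):
    if s[i,4]>300:
        q=P[(l==i)&(c["d"]>0)]; q=q[q[:,2]>np.percentile(q[:,2],90)-.006]
        e=cv2.minEnclosingCircle((q[:,:2]*1000).astype(np.float32))
        print(s[i].tolist(),ce[i].round(1),q.mean(0).round(4),np.round(e[0],1),round(e[1],1))
E
```

```text
clock: 2.65
eef_pos: [0.4997, 0.3693, 0.2112]
tool_rot: [0.805, 0.593, 0.001, -0.002]
ft_force: [0.0, 0.3, -0.7]
grip_width: 0.085
t 2.65 pos [0.4997 0.3693 0.2112] psi 72.81 tilt 0.3 grip 0.085 F [ 0.   0.3 -0.7] j [0.63 0.5  0.29 1.36 0.   0.93]
need cm [0.06 0.02 3.12] roll 0.2
[123, 167, 45, 48, 882] [151.1 186.3] [0.4487 0.2563 0.0732] [449.8 246.4] 22.4
[105, 180, 39, 37, 712] [127.9 196. ] [0.4495 0.251  0.1037] [450.  245.7] 16.5
[256, 180, 54, 54, 2201] [282.  206.6] [0.4979 0.37   0.0948] [498.7 369.9] 24.0
[297, 274, 42, 64, 1284] [317.2 294.8] [0.6189 0.3641 0.0838] [565.9 361.5] 75.2
[181, 293, 21, 37, 347] [192.9 312.3] [0.574  0.2525 0.1058] [532.5 297.6] 77.9
[0, 297, 26, 39, 518] [ 10.5 317.9] [0.5473 0.0173 0.0392] [516.  154.7] 156.4
```

View pics/w2.png

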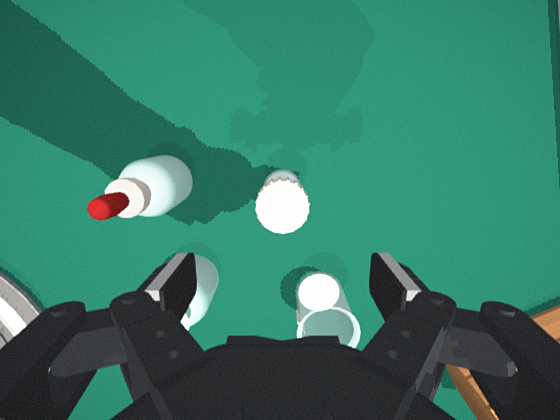

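Three views agree on the jar at (0.499, 0.370), with the cap top at about 0.095. Descending to grip the cap.

```bash
python3 -m inch '[[[8.5,0,-0.1,4,0],[8.5,0,-0.1,8,0],[8.5,0,-0.1,11,0],[8.5,0,-0.1,13,0],[8.5,0,-0.1,13.4,0]]]'; python3 -c "
from h import *
need(.499,.37,.077,72.6)"
```

```text
clock: 3.32
eef_pos: [0.498, 0.3698, 0.0761]
tool_rot: [0.805, 0.593, 0.0, -0.002]
ft_force: [0.0, 0.4, 0.3]
grip_width: 0.085
t 3.33 pos [0.498  0.3698 0.0761] psi 72.8 tilt 0.26 grip 0.085 F [0.  0.4 0.3] j [0.64 0.59 0.08 1.06 0.   0.94]
need cm [ 0.05  0.09 -0.09] roll 0.2
```

```bash
python3 -m inch '[[[4.0,0,0,0,0],[4.0,0,0,0,0],[4.0,0,0,0,0],[4.0,0,0,0,0],[4.0,0,0,0,0]]]'; python3 -c "
from h import *
need(.499,.37,.077,72.6)"
```

```text
clock: 3.95
eef_pos: [0.499, 0.3704, 0.0777]
tool_rot: [0.805, 0.593, 0.002, -0.002]
ft_force: [-0.4, -0.6, 6.2]
grip_width: 0.0458
t 3.95 pos [0.499  0.3704 0.0777] psi 72.8 tilt 0.32 grip 0.0458 F [-0.4 -0.6  6.2] j [0.64 0.59 0.08 1.06 0.   0.94]
need cm [-0.04  0.02  0.07] roll 0.2
```

```bash
python3 -m inch '[[[4.0,0,0,-1,0],[4.0,0,0,-3,0],[4.0,0,0,-7,0],[4.0,0,0,-12,0],[4.0,0,0,-17,0]]]'; python3 -m inch '[[[4.0,0,0,-1,0],[4.0,0,0,-2,0],[4.0,0,0,-2.5,0],[4.0,0,0,-2.5,0],[4.0,0,0,-2.5,0]]]'; python3 - <<'E'
from h import *
need(.4745,-.0975,.27,72.6)
c=snap("wrist","w3"); snap("scene","s3")
E
```

```text
clock: 4.58
eef_pos: [0.4985, 0.3692, 0.2492]
tool_rot: [0.805, 0.593, 0.001, -0.002]
ft_force: [0.6, 1.1, -1.1]
grip_width: 0.0455
clock: 5.2
eef_pos: [0.4981, 0.3688, 0.2728]
tool_rot: [0.805, 0.593, -0.0, -0.002]
ft_force: [-0.1, -0.6, -0.9]
grip_width: 0.0452
t 5.2 pos [0.4981 0.3688 0.2728] psi 72.81 tilt 0.26 grip 0.0452 F [-0.1 -0.6 -0.9] j [0.64 0.48 0.43 1.51 0.   0.94]
need cm [-45.24  11.53   0.11] roll 0.2
```

View pics/w3.png

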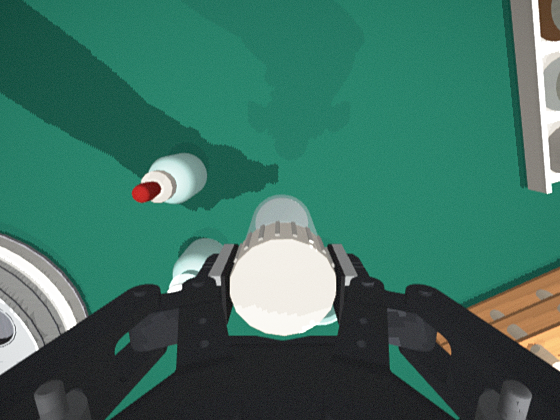

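View pics/s3.png

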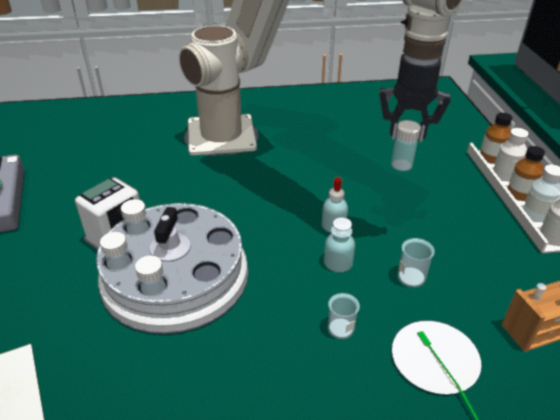

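The jar is held upright with its cap between the pads at about (283,287). Next I'll measure its offset in the hand.

```bash
python3 - <<'E'
from h import *
c=load("pics/w3.npz");P=cloud(c)
m=((c["p"].min(-1)>170)&(c["d"]>0));m[:, :215]=0;m[:,350:]=0;m[:225]=0;m[345:]=0
q=P[m];z=np.median(q[:,2]);q=q[abs(q[:,2]-z)<.004]
e=cv2.minEnclosingCircle((q[:,:2]*1000).astype(np.float32));print(len(q),z,q.mean(0),e)
E
```

```text
8055 0.29002122427927857 [0.49738898 0.3692413  0.2900117 ] ((498.37066650390625, 369.3041687011719), 24.0501708984375)
```

```bash
python3 -m inch '[[[4.0,-4.5,1.2,0,0],[4.0,-9,2.4,0,0],[4.0,-14,3.6,0,0],[4.0,-19,4.8,0,0],[4.0,-24,6,0,0]]]'; python3 -c "
from h import *
need(.4745,-.0975,.27,72.6)"
```

```text
clock: 5.92
eef_pos: [0.4842, 0.1203, 0.272]
tool_rot: [0.805, 0.594, 0.0, -0.002]
ft_force: [0.1, -0.3, -0.9]
grip_width: 0.0455
t 5.92 pos [0.4842 0.1203 0.272 ] psi 72.82 tilt 0.25 grip 0.0455 F [ 0.1 -0.3 -0.9] j [0.24 0.23 0.06 1.4  0.   0.54]
need cm [-21.09   5.51   0.12] roll 0.2
```

```bash
python3 -m inch '[[[4.0,-4,1,0,0],[4.0,-9,1.5,0,0],[4.0,-14,1.5,0,0],[4.0,-18,1.5,0,0],[4.0,-19.7,1.2,0,0]]]';  python3 -m inch '[[[4.0,0,0,0,0],[4.0,0,0,0,0],[4.0,0,0,0,0],[4.0,0,0,0,0],[4.0,0,0,0,0]]]'; python3 - <<'E'
from h import *
need(.4745,-.0975,.27,72.6)
c=snap("wrist","w4"); snap("scene","s4")
E
```

```text
clock: 6.55
eef_pos: [0.4367, -0.0731, 0.2713]
tool_rot: [0.806, 0.593, 0.0, -0.002]
ft_force: [-0.7, 0.2, -1.1]
grip_width: 0.0454
clock: 7.18
eef_pos: [0.4368, -0.0726, 0.2712]
tool_rot: [0.805, 0.593, 0.0, -0.002]
ft_force: [-0.1, -0.4, -0.3]
grip_width: 0.0457
t 7.17 pos [ 0.4368 -0.0726  0.2712] psi 72.73 tilt 0.27 grip 0.0457 F [-0.1 -0.4 -0.3] j [-0.17  0.12 -0.08  1.38  0.    0.13]
need cm [-1.26  4.34  0.1 ] roll 0.1
```

View pics/w4.png

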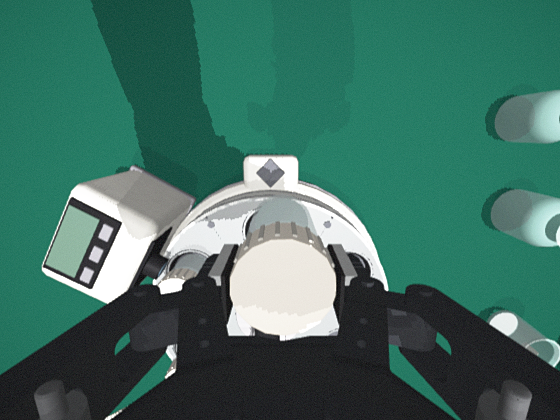

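I'm on the robot side of the pocket, so the held jar hides it. Moving inward along tool y will show it.

```bash
python3 -m inch '[[[4.0,-0.6,3,0,0],[4.0,-1.2,6,0,0],[4.0,-1.2,9,0,0],[4.0,-1.2,10.5,0,0],[4.0,-1.2,10.5,0,0]]]'; python3 - <<'E'
from h import *
need(.4745,-.0975,.27,72.6)
c=snap("wrist","w5")
need(.4745,-.0975,.27,72.6)
E
```

```text
clock: 7.9
eef_pos: [0.534, -0.1157, 0.2701]
tool_rot: [0.805, 0.593, -0.0, -0.003]
ft_force: [-1.3, -0.4, -2.2]
grip_width: 0.0452
t 7.9 pos [ 0.534  -0.1157  0.2701] psi 72.68 tilt 0.3 grip 0.0452 F [-1.3 -0.4 -2.2] j [-0.22  0.33  0.19  1.44  0.    0.09]
need cm [-0.03 -6.23  0.04] roll 0.1
t 7.95 pos [ 0.5332 -0.1155  0.2703] psi 72.7 tilt 0.32 grip 0.0456 F [-0.6 -0.3 -1.1] j [-0.22  0.33  0.19  1.44  0.    0.09]
need cm [-0.03 -6.14  0.06] roll 0.1
```

View pics/w5.png

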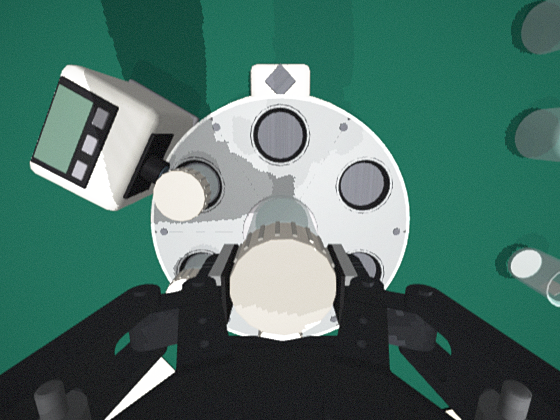

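The loading pocket is clear at (280,135), the next one at (364,185), and the diamond at (280,80).

```bash
python3 - <<'E'
from h import *
c=load("pics/w5.npz");g=cv2.cvtColor(c["p"],cv2.COLOR_RGB2GRAY);P=cloud(c)
for th in(90,120,150):
  m=(g<th).astype(np.uint8)
  ct,h=cv2.findContours(m,cv2.RETR_EXTERNAL,cv2.CHAIN_APPROX_NONE)
  for q in ct:
    a=cv2.contourArea(q)
    if a<800 or a>4000: continue
    (u,v),ax,an=cv2.fitEllipse(q)
    if min(ax)/max(ax)<.8: continue
    w=np.array([onplane(c,*p,.088) for p in q[:,0].astype(float)]);e=cv2.minEnclosingCircle((w[:,:2]*1000).astype(np.float32))
    print(th,a,(round(u,1),round(v,1)),np.round(ax,1),"z.088",onplane(c,u,v,.088).round(4),np.round(e[0],1),round(e[1],1),"floor",onplane(c,u,v,.048).round(4))
# depth holes
D=((abs(P[...,2]-.088)<.004)&(c["d"]>0)).astype(np.uint8)
ct,h=cv2.findContours(D,cv2.RETR_CCOMP,cv2.CHAIN_APPROX_NONE)
for k,q in enumerate(ct):
    if cv2.contourArea(q)>1200:
        (u,v),ax,an=cv2.fitEllipse(q);print("depth",h[0][k][3],cv2.contourArea(q),round(u,1),round(v,1),np.round(ax,1),onplane(c,u,v,.088).round(4))
q=P[120:150,265:295].reshape(-1,3);print("floor z",np.median(q[:,2]))
print("deck z",np.median(P[D>0][:,2]))
# diamond
print("diamond",onplane(c,280,80,.048).round(4))
E
```

```text
depth -1 27540.5 284.4 195.5 [202.8 250. ] [ 0.5371 -0.1139  0.088 ]
depth 17 1787.5 362.9 183.8 [46.1 49.5] [ 0.5499 -0.029   0.088 ]
depth 17 2012.5 279.8 134.3 [49.9 51.2] [ 0.4737 -0.0994  0.088 ]
floor z 0.07991542650106803
deck z 0.08787710629851597
diamond [ 0.4178 -0.082   0.048 ]
```

```bash
python3 - <<'E'
from h import *
c=load("pics/w5.npz");P=cloud(c)
im=c["p"][60:220,220:420,::-1];cv2.imwrite("pics/w5z.png",cv2.resize(im,None,fx=4,fy=3.7,interpolation=cv2.INTER_CUBIC)[:600,:800])
print(P[100:172:6,280,2].round(3)); print(P[135,244:318:6,2].round(3)); print((c["p"][135,244:318:3].mean(-1)).round())
print((c["p"][100:172:3,280].mean(-1)).round())
E
```

```text
[0.088 0.089 0.08  0.08  0.079 0.079 0.081 0.078 0.08  0.08  0.086 0.088]
[0.089 0.088 0.084 0.079 0.079 0.08  0.08  0.081 0.081 0.08  0.083 0.088
 0.087]
[224. 225. 102.  99.  37. 147. 144. 144. 151. 148. 148. 149. 147. 143.
 150. 154. 145. 147. 144. 153.  19. 198. 202. 230. 229.]
[228. 205. 220.  14. 122. 144. 147. 146. 144. 145. 142. 144. 141. 145.
 142. 142. 142. 142. 143. 146.  29. 203. 204. 226.]
```

View pics/w5z.png

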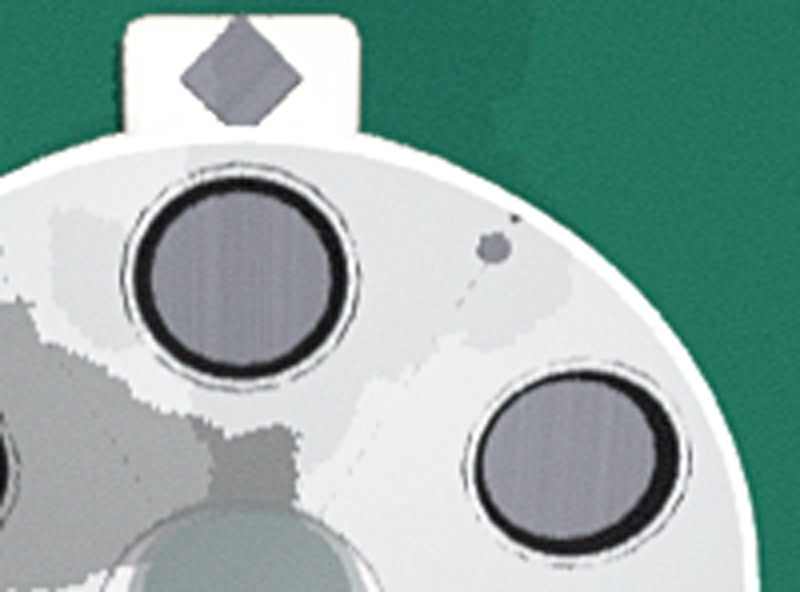

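```bash
python3 - <<'E'
from h import *
c=load("pics/w5.npz")
print("cam",-c["R"].T@c["t"])
for z in(.088,.081,.08,.048):
  for D in(.056,.048):
    b=np.array([.4737,-.0990]);t=np.array([.3,.955])
    pts=[proj(c,[*(b+s*D/2*t),z]) for s in(-1,1)]+[proj(c,[*(b+s*D/2*np.array([.955,-.3])),z]) for s in(-1,1)]
    print(z,D,np.round(pts,1).tolist())
t=load("pics/top0.npz");Pt=cloud(t);print(Pt[250:278:3,376,2].round(3))
s=load("pics/scene0.npz");Ps=cloud(s);u,v=proj(s,[.64,-.06,.06]);print(u,v,Ps[255:290:3,207,2].round(3))
E
```

```text
cam [ 0.4723005  -0.09656855  0.39907251]
0.088 0.056 [[253.1, 134.1], [307.2, 134.3], [280.2, 105.6], [280.1, 161.5]]
0.088 0.048 [[257.0, 134.1], [303.4, 134.3], [280.2, 109.8], [280.1, 157.7]]
0.081 0.056 [[253.7, 134.1], [306.7, 134.2], [280.2, 106.2], [280.2, 160.9]]
0.081 0.048 [[257.5, 134.1], [302.9, 134.2], [280.2, 110.3], [280.2, 157.1]]
0.08 0.056 [[253.8, 134.1], [306.6, 134.2], [280.2, 106.3], [280.2, 160.8]]
0.08 0.048 [[257.6, 134.1], [302.8, 134.2], [280.2, 110.3], [280.2, 157.0]]
0.048 0.056 [[256.4, 133.9], [304.3, 134.0], [280.4, 108.7], [280.3, 158.2]]
0.048 0.048 [[259.8, 133.9], [300.9, 134.0], [280.4, 112.3], [280.3, 154.8]]
[0.089 0.083 0.079 0.083 0.081 0.934 0.081 0.08  0.084 0.088]
207.38010643136465 275.43218612800064 [0.086 0.087 0.09  0.082 0.08  0.079 0.08  0.081 0.078 0.085 0.09  0.089]
```

The fits give the pocket centre at about (0.4747, -0.099). Depth shows the visible pocket bottom near 0.08 rather than 0.048, although the seated caps at 0.143 confirm 0.048. I'll descend slowly and watch the force.

```bash
python3 -m inch '[[[4.0,-0.05,-3,0,0],[4.0,-0.1,-5,0,0],[4.0,-0.1,-6.1,2,0],[4.0,-0.1,-6.1,5,0],[4.0,-0.1,-6.1,8.5,0]]]'; python3 -m inch '[[[4.0,0,0,0,0],[4.0,0,0,0,0],[4.0,0,0,0,0],[4.0,0,0,0,0],[4.0,0,0,0,0]]]'; python3 - <<'E'
from h import *
need(.4747,-.099,.1258,72.6)
c=snap("wrist","w6");snap("scene","s6")
E
```

```text
clock: 8.57
eef_pos: [0.4739, -0.0976, 0.1859]
tool_rot: [0.805, 0.593, 0.001, -0.002]
ft_force: [0.8, 0.2, -1.1]
grip_width: 0.0459
clock: 9.2
eef_pos: [0.4742, -0.0977, 0.1864]
tool_rot: [0.805, 0.593, 0.001, -0.002]
ft_force: [0.3, -0.7, -0.9]
grip_width: 0.0458
t 9.2 pos [ 0.4742 -0.0977  0.1864] psi 72.71 tilt 0.21 grip 0.0458 F [ 0.3 -0.7 -0.9] j [-0.21  0.25 -0.15  1.18  0.    0.1 ]
need cm [-0.13  0.09  6.06] roll 0.1
```

View pics/w6.png

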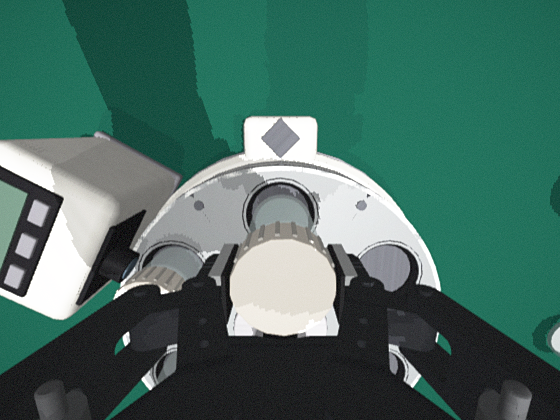

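View pics/s6.png

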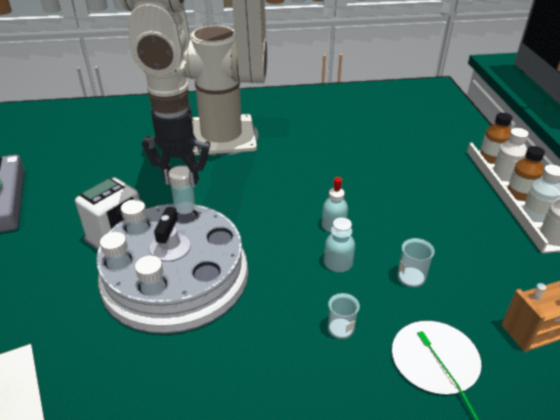

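The jar hangs right over the loading pocket in both views. Lowering slowly.

```bash
python3 -m inch '[[[4.0,-0.13,0.09,0.6,0],[4.0,-0.13,0.09,1.2,0],[4.0,-0.13,0.09,1.8,0],[4.0,-0.13,0.09,2.2,0],[4.0,-0.13,0.09,2.6,0]]]'; python3 -c "
from h import *
need(.4747,-.099,.1258,72.6)"
```

```text
clock: 9.93
eef_pos: [0.4744, -0.0991, 0.1597]
tool_rot: [0.805, 0.593, 0.001, -0.002]
ft_force: [-0.6, 0.1, -0.7]
grip_width: 0.0453
t 9.93 pos [ 0.4744 -0.0991  0.1597] psi 72.71 tilt 0.23 grip 0.0453 F [-0.6  0.1 -0.7] j [-0.21  0.27 -0.19  1.12  0.    0.09]
need cm [0.   0.03 3.39] roll 0.1
```

```bash
python3 -m inch '[[[4.0,0,0,0.2,0],[4.0,0,0,0.4,0],[4.0,0,0,0.6,0],[4.0,0,0,0.8,0],[4.0,0,0,1.0,0]]]'; python3 -c "
from h import *
need(.4747,-.099,.1258,72.6)"
```

```text
clock: 10.55
eef_pos: [0.4745, -0.099, 0.1496]
tool_rot: [0.805, 0.593, 0.001, -0.002]
ft_force: [-0.5, 0.1, -1.3]
grip_width: 0.0458
t 10.55 pos [ 0.4745 -0.099   0.1496] psi 72.71 tilt 0.23 grip 0.0458 F [-0.5  0.1 -1.3] j [-0.21  0.28 -0.21  1.09  0.    0.09]
need cm [0.   0.03 2.38] roll 0.1
```

Bottom is now at about 0.072, below the "visible floor", with no contact: the pocket is truly deep. Continuing.

```bash
python3 -m inch '[[[4.0,0,0,0.3,0],[4.0,0,0,0.6,0],[4.0,0,0,0.9,0],[4.0,0,0,1.2,0],[4.0,0,0,1.4,0]]]'; python3 -m inch '[[[4.0,0,0,0.15,0],[4.0,0,0,0.3,0],[4.0,0,0,0.45,0],[4.0,0,0,0.55,0],[4.0,0,0,0.6,0]]]';python3 -c "
from h import *
need(.4747,-.099,.1258,72.6)"
```

```text
clock: 11.18
eef_pos: [0.4744, -0.0989, 0.1354]
tool_rot: [0.805, 0.593, 0.001, -0.002]
ft_force: [0.6, -0.5, -0.8]
grip_width: 0.0456
clock: 11.8
eef_pos: [0.4744, -0.0989, 0.1294]
tool_rot: [0.805, 0.593, 0.001, -0.002]
ft_force: [0.2, -0.3, -1.4]
grip_width: 0.0456
t 11.8 pos [ 0.4744 -0.0989  0.1294] psi 72.71 tilt 0.23 grip 0.0456 F [ 0.2 -0.3 -1.4] j [-0.21  0.3  -0.24  1.04  0.    0.09]
need cm [0.   0.03 0.36] roll 0.1
```

```bash
python3 -m inch '[[[4.0,0,0,0.06,0],[4.0,0,0,0.12,0],[4.0,0,0,0.18,0],[4.0,0,0,0.24,0],[4.0,0,0,0.28,0]]]'; python3 -m inch '[[[4.0,0,0,0.03,0],[4.0,0,0,0.06,0],[4.0,0,0,0.09,0],[4.0,0,0,0.12,0],[4.0,0,0,0.15,0]]]'
```

```text
clock: 12.42
eef_pos: [0.4743, -0.0989, 0.1265]
tool_rot: [0.805, 0.593, 0.001, -0.002]
ft_force: [-0.5, -0.2, -1.6]
grip_width: 0.0457
clock: 13.05
eef_pos: [0.4747, -0.0989, 0.1257]
tool_rot: [0.805, 0.593, 0.001, -0.002]
ft_force: [-1.9, 1.0, 6.2]
grip_width: 0.0452
```

Contact at TCP z 0.1257 (predicted 0.1258), force about 7 N: the jar is home. Releasing.

```bash
python3 -m inch '[[[6.4,0,0,0,0],[6.4,0,0,0,0],[6.4,0,0,0,0],[6.4,0,0,0,0],[6.4,0,0,0,0]]]'; python3 -m inch '[[[6.4,0,0,-1,0],[6.4,0,0,-3,0],[6.4,0,0,-5,0],[6.4,0,0,-8,0],[6.4,0,0,-11,0]]]'; python3 - <<'E'
from h import *
need(.575,-.1295,.152,72.6)
c=snap("wrist","w7");snap("scene","s7")
E
```

```text
clock: 13.68
eef_pos: [0.4746, -0.0989, 0.1256]
tool_rot: [0.805, 0.593, 0.001, -0.002]
ft_force: [0.9, -0.4, -0.0]
grip_width: 0.0641
clock: 14.3
eef_pos: [0.4747, -0.0993, 0.2372]
tool_rot: [0.805, 0.593, 0.001, -0.001]
ft_force: [0.2, -0.3, 0.4]
grip_width: 0.0636
t 14.3 pos [ 0.4747 -0.0993  0.2372] psi 72.71 tilt 0.22 grip 0.0636 F [ 0.2 -0.3  0.4] j [-0.21  0.22 -0.05  1.31  0.    0.09]
need cm [ 0.07 10.49  8.51] roll 0.1
```

View pics/w7.png

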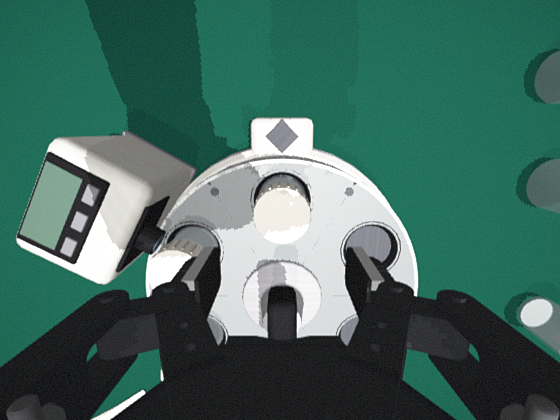

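View pics/s7.png

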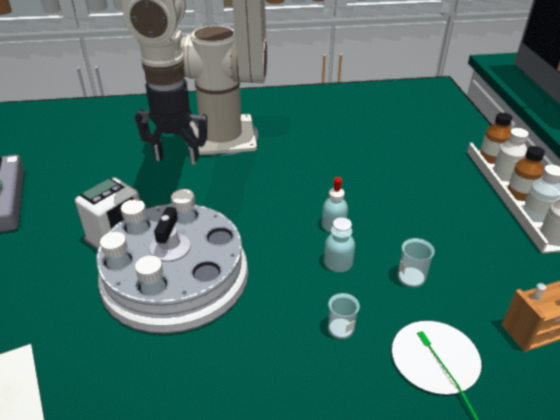

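```bash
python3 - <<'E'
from h import *
c=load("pics/w7.npz");P=cloud(c);m=(c["p"].min(-1)>150)&(c["d"]>0);m[:170]=0;m[245:]=0;m[:,:250]=0;m[:,315:]=0
q=P[m];q=q[q[:,2]>.12];print("cap",len(q),np.median(q[:,2]),q[:,2].std(),cv2.minEnclosingCircle((q[abs(q[:,2]-np.median(q[:,2]))<.004][:,:2]*1000).astype(np.float32)))
E
python3 -m inch '[[[7,0,4,0,0],[7,0,8,0,0],[7,0,10.4,0,0],[7,0,10.5,1.5,0],[7,0,10.5,3,0]]]'; python3 - <<'E'
from h import *
c=snap("wrist","w8");need(.575,-.130,.152,72.6)
E
```

```text
cap 2549 0.14291420220738935 0.0009148362076335556 ((474.2597351074219, -99.72313690185547), 24.084827423095703)
clock: 15.02
eef_pos: [0.5762, -0.1306, 0.2087]
tool_rot: [0.805, 0.593, 0.003, 0.0]
ft_force: [-0.5, -0.2, -0.1]
grip_width: 0.07
t 15.07 pos [ 0.5748 -0.1303  0.2064] psi 72.71 tilt 0.22 grip 0.0701 F [-0.8  0.3 -1.9] j [-0.22  0.44  0.18  1.32  0.    0.08]
need cm [0.01 0.01 5.44] roll 0.1
```

View pics/w8.png

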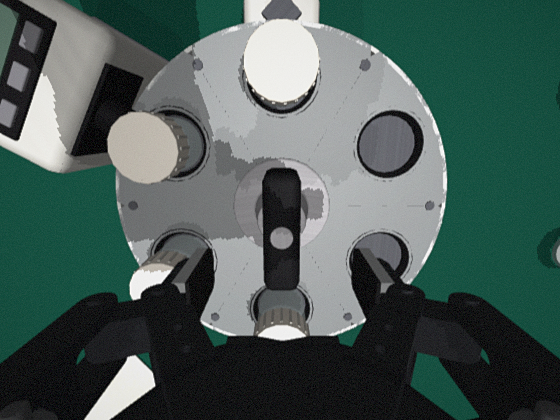

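Cap top is 0.1429, level, so the jar is seated. The knob bar lies between the fingers, aligned at (281,230). Descending and gripping it.

```bash
python3 -m inch '[[[7,0,0,2,0],[7,0,0,4,0],[7,0,0,5,0],[7,0,0,5.4,0],[7,0,0,5.4,0]]]'; python3 -m inch '[[[1.8,0,0,0,0],[1.8,0,0,0,0],[1.8,0,0,0,0],[1.8,0,0,0,0],[1.8,0,0,0,0]]]';python3 -m inch '[[[1.8,0,0,0,0],[1.8,0,0,0,0],[1.8,0,0,0,0],[1.8,0,0,0,0],[1.8,0,0,0,0]]]'; python3 - <<'E'
from h import *
c=snap("wrist","w9");need(.575,-.130,.152,132.6)
E
```

```text
clock: 15.7
eef_pos: [0.5748, -0.1301, 0.1528]
tool_rot: [0.805, 0.593, 0.002, -0.001]
ft_force: [-0.1, 0.3, -0.3]
grip_width: 0.07
clock: 16.32
eef_pos: [0.5749, -0.1309, 0.1535]
tool_rot: [0.805, 0.593, 0.001, -0.0]
ft_force: [-2.2, -3.1, 4.7]
grip_width: 0.0229
clock: 16.95
eef_pos: [0.5749, -0.1309, 0.1536]
tool_rot: [0.806, 0.593, 0.001, -0.0]
ft_force: [-2.2, -2.5, 2.9]
grip_width: 0.0232
t 17.0 pos [ 0.5749 -0.1309  0.1536] psi 72.68 tilt 0.17 grip 0.0228 F [-1.3 -1.7  2.8] j [-0.22  0.47  0.09  1.19  0.    0.08]
need cm [ 0.09 -0.02  0.16] roll -59.9
```

View pics/w9.png

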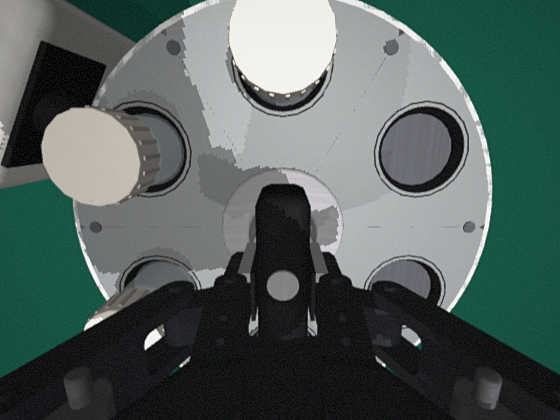

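```bash
python3 -m inch '[[[1.8,0,0,0,-3],[1.8,0,0,0,-8],[1.8,0,0,0,-14],[1.8,0,0,0,-20],[1.8,0,0,0,-26]]]'; python3 -c "
from h import *
need(.575,-.130,.152,132.6)"
```

```text
clock: 17.62
eef_pos: [0.5749, -0.1308, 0.1536]
tool_rot: [0.65, 0.76, 0.002, 0.0]
ft_force: [-1.5, -2.3, 4.1]
grip_width: 0.0231
t 17.62 pos [ 0.5749 -0.1308  0.1536] psi 98.85 tilt 0.18 grip 0.0231 F [-1.5 -2.3  4.1] j [-0.22  0.47  0.09  1.19  0.   -0.38]
need cm [0.08 0.02 0.16] roll -33.7
```

```bash
python3 -m inch '[[[1.8,0,0,0,-6],[1.8,0,0,0,-12],[1.8,0,0,0,-18],[1.8,0,0,0,-23],[1.8,0,0,0,-27]]]';  python3 -m inch '[[[1.8,0,0,0,-3],[1.8,0,0,0,-5],[1.8,0,0,0,-6.8],[1.8,0,0,0,-6.8],[1.8,0,0,0,-6.8]]]'; python3 -c "
from h import *
need(.575,-.130,.152,132.6)"
```

```text
clock: 18.25
eef_pos: [0.5749, -0.1306, 0.1536]
tool_rot: [0.454, 0.891, 0.002, 0.0]
ft_force: [-1.8, -1.4, 2.9]
grip_width: 0.023
clock: 18.88
eef_pos: [0.5748, -0.1306, 0.1536]
tool_rot: [0.4, 0.916, 0.002, 0.0]
ft_force: [-0.6, -2.0, 4.1]
grip_width: 0.0229
t 18.88 pos [ 0.5748 -0.1306  0.1536] psi 132.79 tilt 0.19 grip 0.0229 F [-0.6 -2.   4.1] j [-0.22  0.47  0.09  1.19  0.   -0.97]
need cm [0.03 0.05 0.16] roll 0.2
```

Turned 60°. Releasing, retreating straight up, then moving aside to check.

```bash
python3 -m inch '[[[6,0,0,0,0],[6,0,0,0,0],[6,0,0,0,0],[6,0,0,0,0],[6,0,0,0,0]]]'; python3 -m inch '[[[6,0,0,-1,0],[6,0,0,-3,0],[6,0,0,-6,0],[6,0,0,-10,0],[6,0,0,-13,0]]]'; python3 -c "
from h import *
need(.4,.2,.29)
snap('wrist','w10')"
```

```text
clock: 19.5
eef_pos: [0.5749, -0.1305, 0.1535]
tool_rot: [0.4, 0.916, 0.002, 0.0]
ft_force: [0.0, -0.2, -0.4]
grip_width: 0.0598
clock: 20.12
eef_pos: [0.575, -0.131, 0.2864]
tool_rot: [0.4, 0.916, 0.002, 0.002]
ft_force: [0.1, 0.1, 0.1]
grip_width: 0.0602
t 20.12 pos [ 0.575  -0.131   0.2864] psi 132.79 tilt 0.3 grip 0.0602 F [0.1 0.1 0.1] j [-0.23  0.41  0.35  1.51  0.   -0.97]
need cm [36.17  9.65 -0.37] roll None
```

View pics/w10.png

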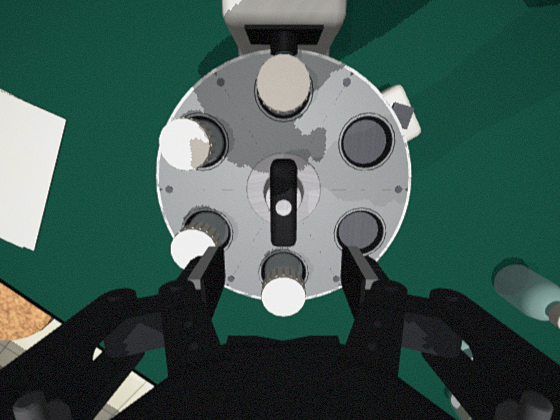

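The jar at (284,86) is in front of the reading head, and the three others have moved on one place each. Clearing the arm for the outside views.

```bash
python3 -m inch '[[[6,5.5,1.5,0,0],[6,11,3,0,0],[6,16.5,4.5,0,0],[6,22,6,0,0],[6,27,7.2,0,0]]]'; python3 -m inch '[[[6,3,0.8,0,0],[6,6,1.6,0,0],[6,8,2.2,0,0],[6,8,2.2,0,0],[6,8,2.2,0,0]]]'; python3 - <<'E'
from h import *
need(.4,.2,.29)
for n in("top","scene"):
    a=load(f"pics/{n}0.npz");c=snap(n,n[0]+"11");P=cloud(c);d=c["d"]
    M=((abs(P[...,2]-.143)<.006)&(d>0)&(P[...,0]>.3)&(P[...,1]<.05)&(c["p"].min(-1)>120)&(P[...,0]<.8)).astype(np.uint8)
    k,l,s,ce=cv2.connectedComponentsWithStats(M)
    for i in range(1,k):
        if s[i,4]>120:
            q=P[l==i];e=cv2.minEnclosingCircle((q[:,:2]*1000).astype(np.float32));print(n,"cap",q.mean(0).round(4),np.round(e[0],1),round(e[1],1))
    M=(P[...,2]>.160)&(P[...,2]<.172)&(d>0)&(abs(P[...,0]-.57)<.08)&(abs(P[...,1]+.12)<.08)
    r=cv2.minAreaRect((P[M][:,:2]*1000).astype(np.float32));print(n,"knob",r)
E
```

```text
clock: 20.8
eef_pos: [0.4448, 0.1173, 0.29]
tool_rot: [0.4, 0.916, 0.003, 0.006]
ft_force: [0.2, 0.7, 0.5]
grip_width: 0.0601
clock: 21.42
eef_pos: [0.4068, 0.1906, 0.2899]
tool_rot: [0.4, 0.916, 0.003, 0.006]
ft_force: [0.2, -0.8, 0.4]
grip_width: 0.0601
t 21.43 pos [0.4068 0.1906 0.2899] psi 132.8 tilt 0.78 grip 0.0601 F [ 0.2 -0.8  0.4] j [ 0.44  0.11 -0.03  1.41 -0.   -0.31]
need cm [ 1.15  0.14 -0.02] roll None
top cap [ 0.6733 -0.1596  0.1438] [ 673.2 -159.9] 24.3
top cap [ 0.6503 -0.0572  0.1438] [650.2 -58.3] 23.9
top cap [ 0.5964 -0.2306  0.1436] [ 596.8 -231.2] 23.9
top cap [ 0.4966 -0.1994  0.1437] [ 496.7 -199.8] 23.9
top knob ((572.4376220703125, -127.83885955810547), (79.94859313964844, 23.151714324951172), 42.26613998413086)
scene cap [ 0.5036 -0.2016  0.1412] [ 501.2 -199.6] 25.8
scene cap [ 0.6031 -0.2332  0.1414] [ 600.8 -233.2] 24.8
scene cap [ 0.6566 -0.0599  0.1414] [655.1 -59.4] 24.8
scene cap [ 0.6798 -0.1621  0.1414] [ 678.4 -162. ] 24.5
scene knob ((578.533447265625, -131.69007873535156), (79.77590942382812, 24.435455322265625), 42.45559310913086)
```

View pics/t11.png

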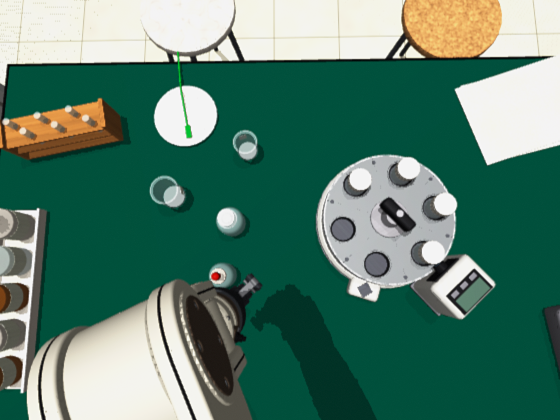

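View pics/s11.png

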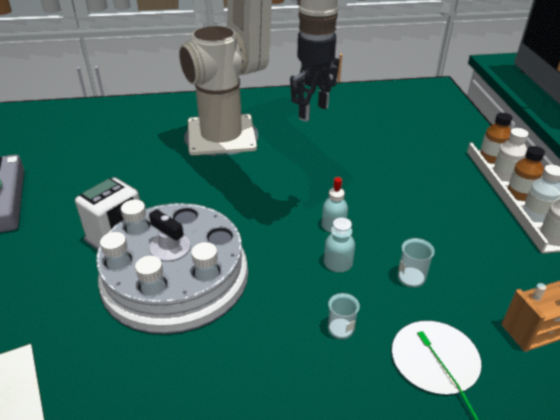

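All four caps are level at 0.143–0.144. The loaded jar sits within 0.5 mm of where the previous jar was read, the knob has turned about 60°, and the bystanders haven't moved. Handing in.

```bash
python3 -c "
from workcell import ticket
print(ticket.job_done())"
```

```text
the job is handed in; nothing more can be done
None
```

I lifted the bench jar by its cap and lowered it under control into the empty pocket at the loading lip. It touched the floor at the expected height with about 7 N. I let go and checked it was standing level, then gripped the knob, turned the wheel one click counter-clockwise, let go and moved the arm clear. I handed the job in at about 21.5 s.

**Final checks:**
- **Loaded jar:** it stands in front of the reading head, within about 0.5 mm of where seated_jar_a stood at the start.
- **All four jars:** the three others each moved on one place. All four cap tops are level at 143–144 mm in the top camera and about 141 mm in the scene camera.
- **Wheel:** the knob turned about 60° (top camera), within the 2° detent tolerance.
- **Other glassware:** it looked unmoved in the before and after pictures. I did not measure it.

**Disagreements:**
- The scene and top cameras differed by about 5 mm in x, so I placed the jar by the wrist camera.
- Depth readings showed the empty pockets' floors at about 80 mm instead of 48 mm. The jar went down to 48 mm without resistance, so those readings were wrong.

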